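Gauge the grinder's bearing bore, go and no-go

ROBOT

A 7-joint arm with a two-finger parallel gripper is mounted at the origin on the work surface. World frame = base frame: x ahead of the robot, y to its left, z up, the work surface at z = 0. Lengths are in m, angles in degrees, forces in N, time in s.
With the tool pointing down it reaches from about 0.425 to 0.875 m from the base axis. Payload 4.7 kg.
Tool frame: the origin (TCP) lies midway between the tips of the shut fingers; the grasp point (between the pads) lies 19 mm behind it; z points along the fingers, y is the line along which they close (so a half turn about z gives the same grasp; the last joint's range is limited). The gripper opens to 87 mm and grips with 3 to 60 N. Pads are 19 mm wide; open, the fingers measure 117 mm over their backs; the gripper's body (75 mm by 190 mm) begins 51 mm behind the grasp point.
Start: joints at [67.386, 18.392, -4.016, 83.108, 1.295, 78.541, -3.26], TCP at [0.258, -0.596, 0.223] pointing down, gripper open.
Joint ranges: [-163.93, 163.93], [-17.29, 119.83], [-79.2, 71.16], [3.27, 140.29], [-89.18, 269.18], [5.43, 117.66], [-154.24, 154.24]. Speed limits (degrees/s): [147.25, 147.25, 180, 180, 180, 180, 180].

INTERFACE

Orientations are given as [roll, pitch, yaw] about the fixed x, y, z axes, in that order (R = Rz(yaw) Ry(pitch) Rx(roll)).
In Python, from cell import env, viewer, boxes_of, masks_of gives the robot as it stands. The module is installed in compiled form; this text tells all that it offers.
- The arm moves only by the tool apply_moves, never from a script. Its argument "moves" is a list of rows, each a list of 7 numbers: the shift along the tool's x, y, z scaled (see below), then the turn, a rotation vector about the tool's x, y, z scaled (see below), then the opening, from 0 (shut) to 1 (fully open). A call has 1 to 20 rows; each row is the pose to reach, as a shift and turn from the pose commanded when the call began, along the tool's axes at that moment; what a row does not reach only later rows make up. The controller multiplies each number of a shift by 0.2 m and each number of a turn by 1.5 rad. A row lasts 1/10 s, in which the tool goes at most 50 mm and 8.59 degrees, less where a joint would pass 70% of its speed; a pose out of reach is approached as far as the arm can. A call with a number of a shift or a turn outside -1 to 1 is refused whole. A call with a gripper value outside its range is refused whole. The fingers move at their own pace and stop on an object; "grip_force" is the grip in N (left out, the last holds). Time passes only in rows, so rows that repeat a pose let the fingers close. It gives the time, the measured TCP pose, the force, the opening and the grip force at its end, in the units of the state.
- env.get_obs(): the state, without advancing time (a new reading comes with each control period).
- viewer.read_camera(name): name is "scene" or "top"; returns the picture (400x640x3 uint8, red, green, blue); there is no depth.
- viewer.get_calibration(name): a dict with "fov_y" (degrees; the focal length in pixels is half the picture's height over the tangent of half this angle, whatever the lens; pixels are square), "cx", "cy" (the principal point, pixels), "k1" (the pictures are not rectified: a ray, as slopes to the right and down, at radius r is drawn at 1 + k1 r^2 times it, then the intrinsics apply), "position" and "orientation" of the camera in the world. Camera axes: x right, y up, looking along -z (the intrinsics and any distortion apply to the point x, -y, -z); pixel columns grow to the right and rows downward; lengths in m; the calibration is good to about 2 mm. A picture is of the moment at which its call begins. get_calibration takes no time and is no camera call.
- env.sign_off(): hands the job in; it is judged then, once.
Trained networks look in the newest picture that a camera, given by its name, has taken for a name from the list of things; names that differ only in an ending like _2 or _b are one class to them, and where a whole thing is asked for, a point or a joint stands for the part that bears it (a point fixed in the world has none). Each returns a list of dicts, best first, with "conf" (0 to 1); they miss things now and then, are a little off and sometimes report something else, mostly with a low value. They report only what shows in the picture. A call takes as long as a camera call.
- boxes_of(camera, target): "location" ([column, row] in pixels, amid what is visible of it).
- masks_of(camera, target): "pixels" (400x640 bool, what is visible of it) and "location" ([column, row] in pixels, amid what is visible of it).
The state is a dict: "time_s": time; "qpos": joint angles; "joint_velocities": joint speeds; "effort": joint torques, N m; "tool_pos": TCP position; "tool_rot": TCP orientation; "force": force on the tool from outside, world axes, zero at the start; "wrist_torque": the same for the moment, N m; "grip_width": finger opening in m; "grasp_force": force on a finger pad.
Only numpy, scipy, OpenCV 4.12 (cv2) and the standard library are available. Lean on these libraries where they do the work, as an engineer would, in place of code of your own. Each camera call takes 0.05 s, during which the arm holds its last target. There are 200 camera calls.

TASK

The grinder's bearing housing is out for service on the coffee bar and its bore must be checked with the double-ended plug gauge. First lift away the tamper that stands in front of the bore and stand it upright wholly on the round rubber mat; then push the gauge's go end (the longer, thinner one) fully home until the handle's shoulder meets the housing, draw it right out, turn the gauge round and press the no-go end (the short, thicker one) gently and squarely against the mouth of the bore for a moment to confirm that it does not enter. Finally lay the gauge flat and central between the four posts of its wooden rest, let go, and leave the cups and other things on the bar where they are.

Things in the scene. Friction and masses are not known exactly. Their poses are not given: they have to be found in the camera images.
- housing: Fixed bearing housing of a coffee grinder: a grey and aluminium block 84 wide, 60 deep, 124 high, a round cap behind (22 more), a base flange 130 wide, 12 high. Origin on the table straight below the mouth of the bore; x points horizontally out of the bore (to the side the gauge comes from), y along the flat front face (the plane x = 0), z up.
- mouth (a point): Centre of the mouth of the bore, in the housing's flat front face, 90 above the table; same axes as the housing (x horizontally out of the bore). The bore is horizontal, 33.6 dia with a 1.5 chamfer, blind, 52 deep; the housing's top is 34 above this point.
- gauge: Double-ended plug gauge, about 0.45 kg, 154 long: black square handle 80 long, 40 x 40 thick, a steel plug on each end. Origin in the handle's middle, x along the axis towards the go end. Go plug 32 dia, 48 long, 3 chamfer; no-go plug 36 dia, 26 long. Starts lying on a flat of its handle (axis 20 above the table), pointing any way. Balance point about 5 towards the go end.
- go_tip (a point): Centre of the end face of the go plug, 88 from the gauge's origin along its +x.
- nogo_tip (a point): Centre of the end face of the no-go plug, 66 from the gauge's origin along its -x.
- rest: Fixed wooden rest, H-shaped from above: bed 20 high, 80 long (cross bars 16 x 76 at x = +-32, spine 24 wide), four posts 8 dia rising 14 above the bed at x = +-32, y = +-30. Origin under its middle on the table, x along the gauge's axis (either way round). The handle lies on the bed between the posts (52 clear), axis 40 above the table, plugs overhanging; fingers fit beside it between the posts.
- mat: Fixed round black rubber tamping mat, 130 dia, 6 thick. Origin in the middle of its underside, on the table.
- tamper: Coffee tamper standing upright, about 0.35 kg, 96 high: steel foot 58 dia and 26 high, neck 22 dia, round wooden handle 36 dia from 54 to 86 above its underside (tapering above and below). Origin in the middle of its underside, z up. It starts 60 to 95 in front of the mouth of the bore.
- pitcher: Bystander, to be left alone: a steel milk jug, 80 dia x 110 high, handle on one side; origin in the middle of its underside.
- cup1: Bystander, to be left alone: a white espresso mug, 64 dia x 58 high, with a handle; origin in the middle of its underside.
- cup2: Bystander, to be left alone: a white cup without handle, 64 dia x 58 high; origin in the middle of its underside.
- cup3: Bystander, to be left alone: a white cup without handle, 60 dia x 70 high; origin in the middle of its underside.
- jar: Bystander, to be left alone: a glass jar with a dark lid, 60 dia x 110 high; origin in the middle of its underside.
- syrup: Bystander, to be left alone: an amber syrup bottle, 60 dia x 200 high; origin in the middle of its underside.
- portafilter: Bystander, to be left alone: a steel portafilter lying flat: bowl 66 dia x 30 high, black handle along its -x, 163 long from the bowl's centre; origin in the middle of its underside.

How it is judged (in metres and radians):
On the way, in this order (a step that is already met when the one before it is completed fails the run):
1. the tamper stands upright on the mat, let go (horizontal distance between tamper and mat below 0.0365 m and angle between tamper's own z axis and vertical below 0.1 rad and z of tamper in the frame of mat between 0.002 and 0.012 m and contact force between tamper and the fingers below 0.1 N), for 0.2 s.
2. the go end is fully home in the bore: handle shoulder within 4 mm of the housing's face (y of go_tip in the frame of mouth between -0.005 and 0.005 m and z of go_tip in the frame of mouth between -0.005 and 0.005 m and angle between the x axis of gauge and the x axis of mouth, either way round below 0.08 rad and x of go_tip in the frame of mouth below -0.044 m), for 0.2 s.
3. the go end is right out of the bore (x of go_tip in the frame of mouth above 0.002 m).
4. the no-go end is pressed (over 2 N) squarely on the mouth of the bore and refused: its end face stays within 5 mm of the mouth (y of nogo_tip in the frame of mouth between -0.006 and 0.006 m and z of nogo_tip in the frame of mouth between -0.006 and 0.006 m and angle between the x axis of gauge and the x axis of mouth, either way round below 0.08 rad and x of nogo_tip in the frame of mouth between -0.005 and 0.005 m and contact force between gauge and housing above 2 N), for 0.2 s.
At the end, for the whole second after the job is handed in: The gauge lies at rest on its wooden rest between the four posts (handle's middle within 15 mm along and 9 mm across, flat on the bed within 4 mm in height, either way round), and the tamper stands upright at rest on the mat, its axis within 36 mm of the mat's centre (x of gauge in the frame of rest between -0.015 and 0.015 m and y of gauge in the frame of rest between -0.009 and 0.009 m and z of gauge in the frame of rest between 0.036 and 0.044 m and angle between the x axis of gauge and the x axis of rest, either way round below 0.2 rad and linear speed of each of gauge, tamper below 0.02 m/s and horizontal distance between tamper and mat below 0.0365 m and angle between tamper's own z axis and vertical below 0.1 rad and z of tamper in the frame of mat between 0.002 and 0.012 m); the robot touches nothing.
It fails at once if the gauge is pressed against the housing with more than 45 N (contact force between gauge and housing above 45 N).
It fails at once if the tamper is knocked over (angle between tamper's own z axis and vertical above 0.7 rad).
It fails at once if a bystander is moved by more than 25 mm (distance of any of pitcher, cup1, cup2, cup3, jar, syrup, portafilter from where it was at the start of the episode above 0.025 m).
It also fails if it takes over 72 s, if anything falls off the work surface, if the arm or the gripper's body presses on something with over 40 N, if the wrist force passes 120 N, or if a joint passes its speed limit or range.

## Working session

There is one attempt and no reset: what is moved stays moved. The work goes in short steps, Python scripts to look and compute and a tool call to move; the robot and the scene stay as the last step left them, time stands still between calls to the robot, and variables do not carry over. Pictures are saved under pics/ and viewed, at most 10 in all, crops included, and the job is handed in when it is done.

Besides the shell and the picture viewer there is one more tool, called after "Request:" as name([rows], argument=value, ...), one row to a line, values as JSON. apply_moves: Moves the arm, as the interface text tells. Shifts and turns lie within -1 to 1; 1 stands for 0.2 m of shift or 1.5 rad of turn. Its arguments: {"type":"object","properties":{"moves":{"type":"array","items":{"type":"array","items":{"type":"number","minimum":-1,"maximum":1}}},"grip_force":{"type":"number"}},"required":["moves"]}

```bash
mkdir -p pics; cat > h.py <<'E'
import numpy as np, cv2
from cell import env, viewer, boxes_of, masks_of
from scipy.spatial.transform import Rotation as R
def cal(n):
    c=viewer.get_calibration(n); o=np.array(c['orientation'],float)
    Rm=R.from_euler('xyz',o,degrees=True).as_matrix() if o.size==3 else (o if o.size==9 else R.from_quat(o).as_matrix())
    return c,200/np.tan(np.radians(c['fov_y']/2)),Rm.reshape(3,3),np.array(c['position'])
def proj(n,P):
    c,f,Rm,p=cal(n); q=(np.atleast_2d(P)-p)@Rm; x=q[:,0]/-q[:,2]; y=-q[:,1]/-q[:,2]
    d=1+c['k1']*(x*x+y*y); return np.c_[c['cx']+f*x*d,c['cy']+f*y*d]
def ray(n,uv):
    c,f,Rm,p=cal(n); x=(np.atleast_2d(uv)-[c['cx'],c['cy']])/f; s=x.copy()
    for _ in range(20): s=x/(1+c['k1']*(s**2).sum(1,keepdims=True))
    return p,np.c_[s[:,0],-s[:,1],-np.ones(len(s))]@Rm.T
def atz(n,uv,z):
    p,d=ray(n,uv); return p+d*((z-p[2])/d[:,2:])
def snap(n,f):
    im=viewer.read_camera(n); cv2.imwrite('pics/'+f,np.ascontiguousarray(im[...,::-1])); return im
E
python3 - <<'E'
from h import *
for n in('scene','top'):
    print(viewer.get_calibration(n)); snap(n,n+'0.png')
    for t in 'housing gauge rest mat tamper pitcher cup1 cup2 cup3 jar syrup portafilter go_tip nogo_tip mouth'.split():
        r=boxes_of(n,t)[:2]; print(n,t,[(np.round(a['location']).tolist(),round(a['conf'],2),np.round(atz(n,a['location'],.02)[0],3).tolist()) for a in r])
o=env.get_obs(); print(o)
E
```

```text
{'fov_y': 54.63055525499952, 'cx': 324.24354901506, 'cy': 197.78759192019163, 'k1': -0.05305698574074313, 'position': array([1.22243265, 0.3248753 , 0.81116717]), 'orientation': array([ 45.53410238,  -0.4406975 , 115.03850491])}
scene housing [([262.0, 164.0], 0.74, [0.437, -0.256, 0.02]), ([312.0, 278.0], 0.42, [0.752, 0.079, 0.02])]
scene gauge [([426.0, 225.0], 0.71, [0.466, 0.287, 0.02])]
scene rest [([357.0, 254.0], 0.68, [0.639, 0.152, 0.02])]
scene mat [([346.0, 202.0], 0.93, [0.477, 0.054, 0.02])]
scene tamper [([263.0, 197.0], 0.77, [0.565, -0.173, 0.02])]
scene pitcher [([248.0, 249.0], 0.9, [0.744, -0.107, 0.02])]
scene cup1 [([425.0, 263.0], 0.9, [0.593, 0.315, 0.02]), ([396.0, 186.0], 0.66, [0.349, 0.164, 0.02])]
scene cup2 [([425.0, 263.0], 0.9, [0.593, 0.315, 0.02]), ([396.0, 186.0], 0.66, [0.349, 0.164, 0.02])]
scene cup3 [([425.0, 263.0], 0.9, [0.593, 0.315, 0.02]), ([396.0, 186.0], 0.66, [0.349, 0.164, 0.02])]
scene jar [([312.0, 276.0], 0.75, [0.747, 0.075, 0.02])]
scene syrup [([395.0, 281.0], 0.66, [0.676, 0.264, 0.02])]
scene portafilter [([188.0, 217.0], 0.69, 
[... 1538 characters left out ...]
s': 1.6, 'qpos': array([67.38341517, 18.39219804, -4.01763492, 83.1079252 ,  1.29509283,
       78.54141392, -3.26116188]), 'joint_velocities': array([ 0.02413778,  0.04719974, -0.07446361, -0.05183646, -0.02516335,
       -0.00213994, -0.01927708]), 'effort': array([ 4.13422040e-04, -4.91094267e+01, -4.02772604e-01, -3.12761664e+01,
       -6.36986643e-02,  3.36836872e-02,  1.63813123e-06]), 'tool_pos': array([ 0.25839387, -0.59644831,  0.22258034]), 'tool_rot': array([1.79996391e+02, 2.38154187e-03, 2.34257022e+01]), 'force': array([ 0.02079646, -0.51129982, -0.15896351]), 'wrist_torque': array([-0.00898299, -0.02935355,  0.01154411]), 'grasp_force': 0.0, 'grip_width': 0.08713233382104132}
```

```bash
python3 - <<'E'
import cv2
for n in('scene','top'):
    im=cv2.imread(f'pics/{n}0.png')
    cv2.imwrite(f'pics/{n}0b.png',cv2.resize(im[90:340,140:520],None,fx=2.1,fy=2.1,interpolation=cv2.INTER_CUBIC))
E
```

```text
(no output)
```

View pics/scene0b.png

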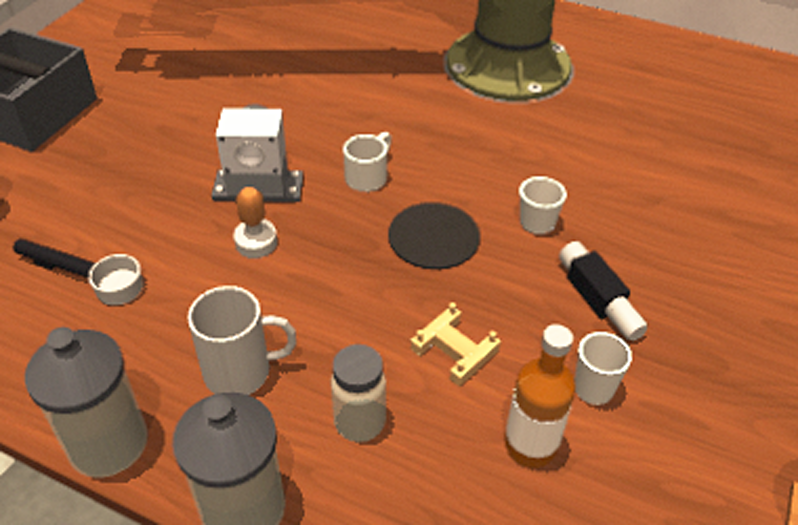

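View pics/top0b.png

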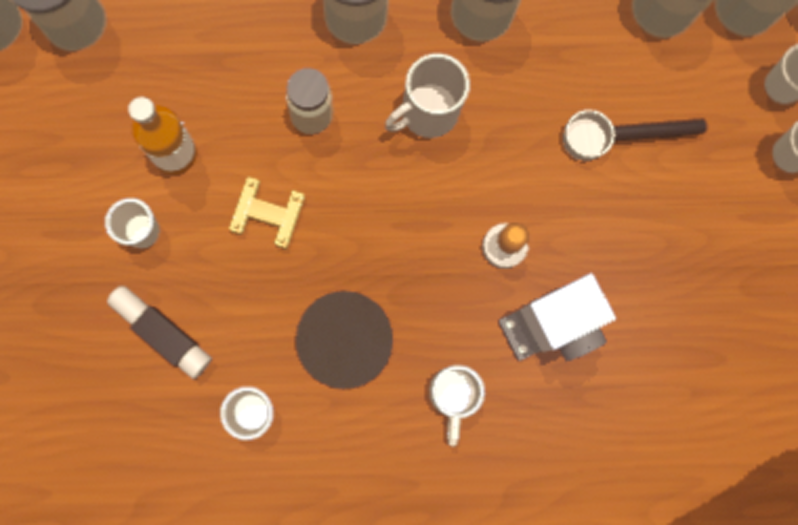

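The scene view shows the tamper (crop 252,225) in front of the housing (250,155). The gauge's long go end is at the lower right (645,325) and the rest is at (455,343). The top view agrees, with the mat at (344,340) and the gauge between two cups. Next I'll fit silhouette models.

```bash
cat > fit.py <<'E'
from h import *
from scipy.optimize import minimize
from scipy.spatial.transform import Rotation as R
def box(x0,x1,y0,y1,z0,z1): return np.array([[x,y,z] for x in(x0,x1) for y in(y0,y1) for z in(z0,z1)])/1e3
T=np.linspace(0,2*np.pi,40)
def cylx(r,x0,x1,z=0): return np.vstack([np.c_[0*T+x,r*np.cos(T),z+r*np.sin(T)] for x in(x0,x1)])/1e3
def cylz(prof,x=0,y=0): return [np.vstack([np.c_[x+r*np.cos(T),y+r*np.sin(T),0*T+z] for r,z in seg])/1e3 for seg in zip(prof[:-1],prof[1:])]
M=dict(
 housing=[box(-60,0,-42,42,0,124),box(-60,0,-65,65,0,12),cylx(30,-82,-60,90)],
 gauge=[box(-40,40,-20,20,0,40),cylx(16,40,88,20),cylx(18,-66,-40,20)],
 rest=[box(-40,-24,-38,38,0,20),box(24,40,-38,38,0,20),box(-40,40,-12,12,0,20)]+sum([cylz([(4,20),(4,34)],x,y) for x in(-32,32) for y in(-30,30)],[]),
 mat=cylz([(65,0),(65,6)]),
 tamper=cylz([(29,0),(29,26)])+cylz([(11,26),(11,54),(18,58),(18,80),(8,96)]))
S=4
def render(n,parts,x,y,yaw,z=0):
    m=np.zeros((400*S,640*S),np.uint8); Q=R.from_euler('z',yaw).as_matrix()
    for p in parts:
        uv=proj(n,p@Q.T+[x,y,z]); h=cv2.convexHull(((uv+.5)*S-.5).astype(np.float32))
        cv2.fillConvexPoly(m,np.round(h*16).astype(np.int32),255,shift=4)
    return cv2.resize(m,(640,400),interpolation=cv2.INTER_AREA)/255.
def fit(name,masks,g,z=0,parts=None):
    parts=parts or M[name]
    def cost(v):
        c=0
        for n,m in masks.items():
            r=render(n,parts,v[0],v[1],v[2],z); c+=1-np.minimum(r,m).sum()/np.maximum(r,m).sum()
        return c/len(masks)
    best=None
    for a in(0,.2,-.2):
        s=np.array([g[0],g[1],g[2]+a]); sim=np.vstack([s,s+[.015,0,0],s+[0,.015,0],s+[0,0,.15]])
        r=minimize(cost,s,method='Nelder-Mead',options=dict(initial_simplex=sim,xatol=1e-4,fatol=1e-5))
        if best is None or r.fun<best.fun: best=r
    return best
E
cat > t1.py <<'E'
from fit import *
G=dict(housing=(.48,-.23,.5),gauge=(.46,.29,.9),rest=(.635,.15,1.31),mat=(.47,.053,0),tamper=(.57,-.17,0))
for n in('scene','top'): viewer.read_camera(n)
for k,g in G.items():
    ms={}
    for n in('scene','top'):
        r=masks_of(n,k); 
        if r: ms[n]=r[0]['pixels'].astype(float); print(k,n,round(r[0]['conf'],2),np.round(r[0]['location']),int(ms[n].sum()),end=' ')
    for sub in (ms,)+tuple({n:ms[n]} for n in ms):
        b=fit(k,sub,g); print(list(sub),np.round(b.x[:2]*1e3,1),round(np.degrees(b.x[2]),1),round(b.fun,3))
        if k=='gauge' and len(sub)==2: print('flip',round(fit(k,sub,(g[0],g[1],g[2]+np.pi)).fun,3))
E
python3 t1.py
```

```text
housing scene 0.74 [263. 166.] 1546 housing top 0.56 [409. 243.] 1335 ['scene', 'top'] [ 507.8 -215.5] 24.6 0.07
['scene'] [ 507.  -215.8] 24.6 0.072Traceback (most recent call last):
  File "t1.py", line 10, in <module>
    b=fit(k,sub,g); print(list(sub),np.round(b.x[:2]*1e3,1),round(np.degrees(b.x[2]),1),round(b.fun,3))
  File "fit.py", line 31, in fit
    r=minimize(cost,s,method='Nelder-Mead',options=dict(initial_simplex=sim,xatol=1e-4,fatol=1e-5))
    res = _minimize_neldermead(fun, x0, args, callback, bounds=bounds,
                               **options)
    fsim[k] = func(sim[k])
              ~~~~^^^^^^^^
    fx = function(np.copy(x), *(wrapper_args + args))
  File "fit.py", line 26, in cost
    r=render(n,parts,v[0],v[1],v[2],z); c+=1-np.minimum(r,m).sum()/np.maximum(r,m).sum()
  File "fit.py", line 18, in render
    uv=proj(n,p@Q.T+[x,y,z]); h=cv2.convexHull(((uv+.5)*S-.5).astype(np.float32))
  File "h.py", line 9, in proj
    c,f,Rm,p=cal(n); q=(np.atleast_2d(P)-p)@Rm; x=q[:,0]/-q[:,2]; y=-q[:,1]/-q[:,2]
             ~~~^^^
  File "h.py", line 5, in cal
    c=viewer.get_calibration(n); o=np.array(c['orientation'],float)
ValueError: time passes only in moves, steps and waits
```

```bash
sed -i 's/^import numpy as np, cv2/import numpy as np, cv2, functools/; s/^def cal(n)/@functools.cache\ndef cal(n)/' h.py
python3 t1.py; python3 -c "
from h import *;print(env.get_obs()['time_s'])"
```

```text
housing scene 0.75 [262. 164.] 1520 housing top 0.77 [408. 243.] 1427 ['scene', 'top'] [ 507.7 -216.9] 23.5 0.068
['scene'] [ 505.  -217.9] 24.1 0.087
['top'] [ 507.8 -216.4] 23.8 0.04
gauge scene 0.57 [426. 225.] 805 gauge top 0.65 [216. 248.] 830 ['scene', 'top'] [468.1 282.1] 48.6 0.099
flip 0.173
['scene'] [466.1 279.4] 47.1 0.13
['top'] [468.3 282.4] 48.7 0.059
rest scene 0.71 [360. 253.] 695 rest top 0.95 [267. 189.] 547 ['scene', 'top'] [631.7 148.6] 71.0 0.116
['scene'] [630.1 148.4] 71.0 0.081
['top'] [633.2 148.5] 70.7 0.12
mat scene 0.7 [349. 201.] 1130 mat top 0.81 [302. 252.] 1675 ['scene', 'top'] [458.9  47.9] 16.2 0.04
['scene'] [458.1  47.4] 22.0 0.028
['top'] [460.4  48.1] 2.9 0.04
2.4Traceback (most recent call last):
  File "t1.py", line 10, in <module>
    b=fit(k,sub,g); print(list(sub),np.round(b.x[:2]*1e3,1),round(np.degrees(b.x[2]),1),round(b.fun,3))
  File "fit.py", line 31, in fit
    r=minimize(cost,s,method='Nelder-Mead',options=dict(initial_simplex=sim,xatol=1e-4,fatol=1e-5))
    res = _minimize_neldermead(fun, x0, args, callback, bounds=bounds,
                               **options)
    fsim[k] = func(sim[k])
              ~~~~^^^^^^^^
    fx = function(np.copy(x), *(wrapper_args + args))
  File "fit.py", line 27, in cost
    return c/len(masks)
           ~^~~~~~~~~~~
ZeroDivisionError: division by zero
```

```bash
cat > t2.py <<'E'
from fit import *
ms={}
for n in('scene','top'):
    viewer.read_camera(n)
    for t in range(3):
        r=masks_of(n,'tamper')
        if r: ms[n]=r[0]['pixels'].astype(float); print(r[0]['conf'],r[0]['location'],ms[n].sum()); break
for sub in (ms,)+tuple({n:ms[n]} for n in ms):
    b=fit('tamper',sub,(.57,-.17,0)); print(list(sub),np.round(b.x[:2]*1e3,1),round(b.fun,3))
E
python3 t2.py
```

```text
0.59 [261.9, 196.1] 487.0
0.68 [381.4, 206.3] 344.0
['scene', 'top'] [ 578.2 -171.4] 0.105
['scene'] [ 576.8 -172.3] 0.085
['top'] [ 579.7 -171.5] 0.119
```

```bash
cat > plan.py <<'E'
# usage: plan.py x,y,z,yaw [x,y,z,yaw ...] (mm, deg): shift/turn numbers per call, from current pose (tool tilt removed)
import sys; from h import *
o=env.get_obs(); p=np.array(o['tool_pos']); Rm=R.from_euler('xyz',o['tool_rot'],degrees=True).as_matrix()
print('t',round(o['time_s'],2),'pos',np.round(p*1e3,1),'rot',np.round(o['tool_rot'],2),'q7',round(o['qpos'][6],1),'F',np.round(o['force'],1),'grip',round(o['grip_width']*1e3,1),round(o['grasp_force'],1))
for a in sys.argv[1:]:
    x,y,z,w=map(float,a.split(',')); t=np.array([x,y,z])/1e3; Rt=R.from_euler('xyz',[180,0,w],degrees=True).as_matrix()
    s=Rm.T@(t-p)/.2; rv=R.from_matrix(Rm.T@Rt).as_rotvec()/1.5
    print(a,np.round(s,4).tolist(),np.round(rv,4).tolist(),'rows',int(np.ceil(max(np.linalg.norm(s)*4,np.linalg.norm(rv)*10))))
    p,Rm=t,Rt
E
python3 plan.py 365,-455,215,24 472,-313,210,24 578,-171.5,200,24 578,-171.5,54,24
```

```text
t 2.6 pos [ 258.3 -596.5  222.6] rot [1.800e+02 1.000e-02 2.343e+01] q7 -3.3 F [-0.  -0.1 -0.2] grip 87.0 0.0
365,-455,215,24 [0.7705, -0.437, 0.0379] [0.0001, 0.0001, -0.0067] rows 4
472,-313,210,24 [0.7775, -0.431, 0.025] [0.0, 0.0, 0.0] rows 4
578,-171.5,200,24 [0.7719, -0.4308, 0.05] [0.0, 0.0, 0.0] rows 4
578,-171.5,54,24 [0.0, -0.0, 0.73] [0.0, 0.0, 0.0] rows 3
```

Request:
apply_moves([
  [0.77, -0.437, 0.038, 0, 0, -0.0067, 1],
  [0.77, -0.437, 0.038, 0, 0, -0.0067, 1],
  [0.77, -0.437, 0.038, 0, 0, -0.0067, 1],
  [0.77, -0.437, 0.038, 0, 0, -0.0067, 1],
])

```text
time_s: 3.0
tool_pos: [0.3685, -0.4506, 0.2151]
tool_rot: [-180.0, -0.1, 24.3]
force: [0.6, -0.3, -0.1]
grip_width: 0.0868
grasp_force: 0.0
```

Request:
apply_moves([
  [0.7775, -0.431, 0.025, 0, 0, 0, 1],
  [0.7775, -0.431, 0.025, 0, 0, 0, 1],
  [0.7775, -0.431, 0.025, 0, 0, 0, 1],
  [0.7775, -0.431, 0.025, 0, 0, 0, 1],
])

```text
time_s: 3.4
tool_pos: [0.4749, -0.3082, 0.2103]
tool_rot: [-180.0, -0.1, 24.3]
force: [0.3, 0.1, -0.2]
grip_width: 0.0869
grasp_force: 0.0
```

Request:
apply_moves([
  [0.772, -0.431, 0.05, 0, 0, 0, 1],
  [0.772, -0.431, 0.05, 0, 0, 0, 1],
  [0.772, -0.431, 0.05, 0, 0, 0, 1],
  [0.772, -0.431, 0.05, 0, 0, 0, 1],
  [0.772, -0.431, 0.05, 0, 0, 0, 1],
  [0.772, -0.431, 0.05, 0, 0, 0, 1],
  [0.772, -0.431, 0.05, 0, 0, 0, 1],
])

```text
time_s: 4.1
tool_pos: [0.5772, -0.1735, 0.1999]
tool_rot: [180.0, 0.1, 23.9]
force: [-0.1, -0.6, -1.0]
grip_width: 0.0869
grasp_force: 0.0
```

```bash
python3 plan.py 578,-171.5,54,24
```

```text
t 4.1 pos [ 577.2 -173.5  199.9] rot [1.7995e+02 6.0000e-02 2.3860e+01] q7 -56.5 F [-0.1 -0.6 -1. ] grip 86.9 0.0
578,-171.5,54,24 [0.0085, -0.008, 0.7296] [0.0006, 0.0007, -0.0016] rows 3
```

Request:
apply_moves([
  [0, 0, 0.25, 0, 0, 0, 1],
  [0, 0, 0.45, 0, 0, 0, 1],
  [0, 0, 0.6, 0, 0, 0, 1],
  [0, 0, 0.7, 0, 0, 0, 1],
  [0, 0, 0.73, 0, 0, 0, 1],
  [0, 0, 0.73, 0, 0, 0, 1],
  [0, 0, 0.73, 0, 0, 0, 0.3],
  [0, 0, 0.73, 0, 0, 0, 0.3],
  [0, 0, 0.73, 0, 0, 0, 0.3],
  [0, 0, 0.73, 0, 0, 0, 0.3],
  [0, 0, 0.73, 0, 0, 0, 0.3],
  [0, 0, 0.73, 0, 0, 0, 0.3],
  [0, 0, 0.73, 0, 0, 0, 0.3],
  [0, 0, 0.73, 0, 0, 0, 0.3],
], grip_force=25)

```text
time_s: 5.5
tool_pos: [0.5781, -0.1718, 0.054]
tool_rot: [180.0, -0.0, 24.0]
force: [0.5, -1.1, 0.9]
grip_width: 0.0352
grasp_force: 24.9
```

```bash
python3 plan.py
```

```text
t 5.5 pos [ 578.1 -171.8   54. ] rot [ 1.7997e+02 -1.0000e-02  2.4000e+01] q7 -59.1 F [ 0.5 -1.1  0.9] grip 35.2 24.9
```

```bash
python3 plan.py 578,-171.5,114,24 520,-63,114,24 459,48,114,24 459,48,61,24 459,48,190,24
```

```text
t 5.5 pos [ 578.1 -171.8   54. ] rot [ 1.7997e+02 -1.0000e-02  2.4000e+01] q7 -59.1 F [ 0.5 -1.1  0.9] grip 35.2 24.9
578,-171.5,114,24 [0.0004, -0.0013, -0.3002] [0.0004, -0.0001, -0.0001] rows 2
520,-63,114,24 [-0.0443, -0.6136, -0.0] [0.0, 0.0, 0.0] rows 3
459,48,114,24 [-0.0529, -0.6311, -0.0] [0.0, 0.0, 0.0] rows 3
459,48,61,24 [0.0, -0.0, 0.265] [0.0, 0.0, 0.0] rows 2
459,48,190,24 [0.0, 0.0, -0.645] [0.0, 0.0, 0.0] rows 3
```

Request:
apply_moves([
  [0, 0, -0.1, 0, 0, 0, 0.3],
  [0, 0, -0.2, 0, 0, 0, 0.3],
  [0, 0, -0.3, 0, 0, 0, 0.3],
  [-0.01, -0.13, -0.3, 0, 0, 0, 0.3],
  [-0.022, -0.3, -0.3, 0, 0, 0, 0.3],
  [-0.036, -0.5, -0.3, 0, 0, 0, 0.3],
  [-0.051, -0.7, -0.3, 0, 0, 0, 0.3],
  [-0.066, -0.9, -0.3, 0, 0, 0, 0.3],
])

```text
time_s: 6.3
tool_pos: [0.491, -0.0111, 0.1132]
tool_rot: [-180.0, 0.1, 24.0]
force: [0.0, 0.2, -2.4]
grip_width: 0.0351
grasp_force: 24.9
```

Request:
apply_moves([
  [-0.012, -0.15, 0, 0, 0, 0, 0.3],
  [-0.022, -0.26, 0, 0, 0, 0, 0.3],
  [-0.031, -0.346, 0, 0, 0, 0, 0.3],
  [-0.031, -0.346, 0, 0, 0, 0, 0.3],
  [-0.031, -0.346, 0, 0, 0, 0, 0.3],
  [-0.031, -0.346, 0.15, 0, 0, 0, 0.3],
  [-0.031, -0.346, 0.24, 0, 0, 0, 0.3],
  [-0.031, -0.346, 0.265, 0, 0, 0, 0.3],
  [-0.031, -0.346, 0.265, 0, 0, 0, 0.3],
  [-0.031, -0.346, 0.265, 0, 0, 0, 0.3],
])

```text
time_s: 7.3
tool_pos: [0.4597, 0.0475, 0.0613]
tool_rot: [180.0, -0.1, 23.9]
force: [-0.3, 0.2, -2.2]
grip_width: 0.0351
grasp_force: 25.0
```

```bash
python3 plan.py 459,48,61,24
```

```text
t 7.3 pos [459.7  47.5  61.3] rot [ 1.7999e+02 -5.0000e-02  2.3920e+01] q7 -78.5 F [-0.3  0.2 -2.2] grip 35.1 25.0
459,48,61,24 [-0.0025, -0.0036, 0.0017] [0.0002, -0.0006, -0.001] rows 1
```

Request:
apply_moves([
  [0, 0, 0.006, 0, 0, 0, 0.3],
  [0, 0, 0.006, 0, 0, 0, 0.3],
  [0, 0, 0.003, 0, 0, 0, 0.9],
  [0, 0, 0.003, 0, 0, 0, 0.9],
  [0, 0, 0.003, 0, 0, 0, 0.9],
  [0, 0, 0.003, 0, 0, 0, 0.9],
  [0, 0, 0.003, 0, 0, 0, 0.9],
  [0, 0, 0.003, 0, 0, 0, 0.9],
  [0, 0, 0.003, 0, 0, 0, 0.9],
])

```text
time_s: 8.2
tool_pos: [0.4589, 0.0482, 0.0603]
tool_rot: [180.0, 0.0, 24.0]
force: [0.7, -0.6, -1.0]
grip_width: 0.0767
grasp_force: 0.0
```

```bash
python3 plan.py 459,48,190,24 460,130,190,90 466,210,190,160 469,283,190,228.6 469,283,8,228.6
```

```text
t 8.2 pos [458.9  48.2  60.3] rot [180.   0.  24.] q7 -78.5 F [ 0.7 -0.6 -1. ] grip 76.7 0.0
459,48,190,24 [0.0002, 0.0015, -0.6483] [0.0001, 0.0, -0.0] rows 3
460,130,190,90 [0.1713, -0.3725, -0.0] [0.0, 0.0, -0.7679] rows 8
466,210,190,160 [0.4, 0.03, 0.0] [-0.0, 0.0, -0.8145] rows 9
469,283,190,228.6 [0.1107, 0.3481, 0.0] [-0.0, 0.0, -0.7982] rows 8
469,283,8,228.6 [0.0, -0.0, 0.91] [0.0, 0.0, 0.0] rows 4
```

Request:
apply_moves([
  [0, 0, -0.1, 0, 0, 0, 1],
  [0, 0, -0.3, 0, 0, 0, 1],
  [0, 0, -0.5, 0, 0, 0, 1],
  [0, 0, -0.648, 0, 0, 0, 1],
  [0, 0, -0.648, 0, 0, 0, 1],
])

```text
time_s: 8.7
tool_pos: [0.4618, 0.0487, 0.1944]
tool_rot: [179.8, -0.4, 24.0]
force: [-0.4, 0.9, 0.6]
grip_width: 0.0869
grasp_force: 0.0
```

Request:
apply_moves([
  [0.1713, -0.3725, 0, 0, 0, -0.768, 1],
  [0.1713, -0.3725, 0, 0, 0, -0.768, 1],
  [0.1713, -0.3725, 0, 0, 0, -0.768, 1],
  [0.1713, -0.3725, 0, 0, 0, -0.768, 1],
  [0.1713, -0.3725, 0, 0, 0, -0.768, 1],
  [0.1713, -0.3725, 0, 0, 0, -0.768, 1],
  [0.1713, -0.3725, 0, 0, 0, -0.768, 1],
  [0.1713, -0.3725, 0, 0, 0, -0.768, 1],
])

```text
time_s: 9.5
tool_pos: [0.4593, 0.1301, 0.1889]
tool_rot: [-179.9, 0.0, 90.3]
force: [0.5, 1.1, -0.2]
grip_width: 0.0868
grasp_force: 0.0
```

Request:
apply_moves([
  [0.4, 0.03, 0, 0, 0, -0.8145, 1],
  [0.4, 0.03, 0, 0, 0, -0.8145, 1],
  [0.4, 0.03, 0, 0, 0, -0.8145, 1],
  [0.4, 0.03, 0, 0, 0, -0.8145, 1],
  [0.4, 0.03, 0, 0, 0, -0.8145, 1],
  [0.4, 0.03, 0, 0, 0, -0.8145, 1],
  [0.4, 0.03, 0, 0, 0, -0.8145, 1],
  [0.4, 0.03, 0, 0, 0, -0.8145, 1],
  [0.4, 0.03, 0, 0, 0, -0.8145, 1],
])

```text
time_s: 10.4
tool_pos: [0.4653, 0.21, 0.1889]
tool_rot: [-179.9, -0.1, 160.1]
force: [-0.8, -0.1, 0.3]
grip_width: 0.0869
grasp_force: 0.0
```

Request:
apply_moves([
  [0.1107, 0.348, 0, 0, 0, -0.798, 1],
  [0.1107, 0.348, 0, 0, 0, -0.798, 1],
  [0.1107, 0.348, 0, 0, 0, -0.798, 1],
  [0.1107, 0.348, 0, 0, 0, -0.798, 1],
  [0.1107, 0.348, 0, 0, 0, -0.798, 1],
  [0.1107, 0.348, 0, 0, 0, -0.798, 1],
  [0.1107, 0.348, 0, 0, 0, -0.798, 1],
  [0.1107, 0.348, 0, 0, 0, -0.798, 1],
  [0.1107, 0.348, 0, 0, 0, -0.798, 1],
  [0.1107, 0.348, 0, 0, 0, -0.798, 1],
  [0.1107, 0.348, 0, 0, 0, -0.798, 1],
])

```text
time_s: 11.5
tool_pos: [0.4687, 0.2831, 0.1897]
tool_rot: [180.0, -0.0, -131.6]
force: [-0.2, -0.9, 0.0]
grip_width: 0.0871
grasp_force: 0.0
```

```bash
python3 plan.py 469,283,8,228.6; python3 - <<'E'
from fit import *
im=snap('scene','s1.png')
ms={}
viewer.read_camera('top')
for k,g in dict(tamper=(.459,.048,0),gauge=(.468,.282,.85)).items():
    ms={}
    for n in('scene',)+(('top',) if k=='tamper' else ()):
        r=masks_of(n,k)
        if r: ms[n]=r[0]['pixels'].astype(float); print(n,r[0]['conf'],r[0]['location'])
    if ms: b=fit(k,ms,g,z=.006 if k=='tamper' else 0); print(k,np.round(b.x,4),b.fun)
E
```

```text
t 11.5 pos [468.7 283.1 189.7] rot [ 1.7999e+02 -2.0000e-02 -1.3161e+02] q7 95.1 F [-0.2 -0.9  0. ] grip 87.1 0.0
469,283,8,228.6 [-0.0008, -0.0015, 0.9083] [0.0001, -0.0003, -0.0024] rows 4
scene 0.58 [345.2, 195.2]
top 0.62 [301.2, 254.1]
tamper [ 0.4597  0.0491 -0.1298] 0.09209041865853163
scene 0.75 [425.4, 228.9]
gauge [0.4677 0.2811 0.8428] 0.06775334588254767
```

View pics/s1.png

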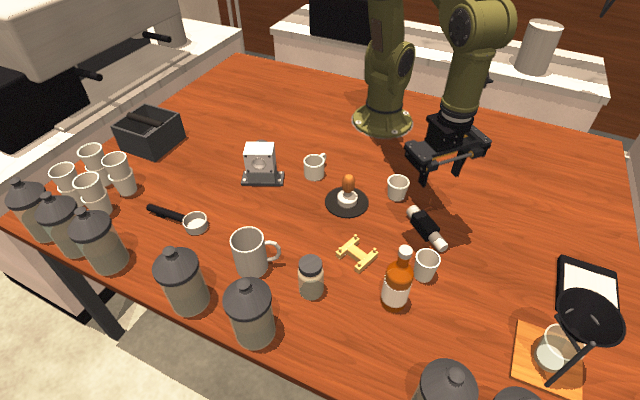

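The tamper is upright and central on the mat (347,190), and the gripper hangs above the gauge (427,228). I'll descend and grip.

Request:
apply_moves([
  [0, 0, 0.25, 0, 0, 0, 1],
  [0, 0, 0.5, 0, 0, 0, 1],
  [0, 0, 0.7, 0, 0, 0, 1],
  [0, 0, 0.83, 0, 0, 0, 1],
  [0, 0, 0.9, 0, 0, 0, 1],
  [0, 0, 0.91, 0, 0, 0, 1],
  [0, 0, 0.91, 0, 0, 0, 1],
  [0, 0, 0.91, 0, 0, 0, 0.35],
  [0, 0, 0.91, 0, 0, 0, 0.35],
  [0, 0, 0.91, 0, 0, 0, 0.35],
  [0, 0, 0.91, 0, 0, 0, 0.35],
  [0, 0, 0.91, 0, 0, 0, 0.35],
  [0, 0, 0.91, 0, 0, 0, 0.35],
  [0, 0, 0.91, 0, 0, 0, 0.35],
  [0, 0, 0.91, 0, 0, 0, 0.35],
], grip_force=40)

```text
time_s: 13.25
tool_pos: [0.4691, 0.2828, 0.0079]
tool_rot: [-180.0, -0.0, -131.4]
force: [0.8, -0.9, 0.4]
grip_width: 0.0395
grasp_force: 40.0
```

```bash
python3 plan.py 469,283,160,228.6 505,160,160,160 560,30,160,92 643,-156,160,24 643,-156,78,24
```

```text
t 13.25 pos [469.1 282.8   7.9] rot [-1.7997e+02 -2.0000e-02 -1.3142e+02] q7 85.8 F [ 0.8 -0.9  0.4] grip 39.5 40.0
469,283,160,228.6 [-0.0001, 0.0004, -0.7605] [-0.0004, -0.0002, -0.0002] rows 4
505,160,160,160 [0.3423, -0.5417, -0.0] [0.0, -0.0, 0.7982] rows 8
560,30,160,92 [-0.4807, -0.5167, -0.0] [0.0, -0.0, 0.7912] rows 8
643,-156,160,24 [-0.9439, 0.3823, 0.0] [0.0, -0.0, 0.7912] rows 8
643,-156,78,24 [0.0, -0.0, 0.41] [0.0, 0.0, 0.0] rows 2
```

```bash
python3 plan.py 469,283,160,228.6 505,160,160,160 560,30,160,92 617.1,-167.7,160,24 617.1,-167.7,78,24 | tail -2
```

```text
617.1,-167.7,160,24 [-0.9979, 0.2508, 0.0] [0.0, -0.0, 0.7912] rows 8
617.1,-167.7,78,24 [0.0, -0.0, 0.41] [0.0, 0.0, 0.0] rows 2
```

Request:
apply_moves([
  [0, 0, -0.1, 0, 0, 0, 0.35],
  [0, 0, -0.3, 0, 0, 0, 0.35],
  [0, 0, -0.5, 0, 0, 0, 0.35],
  [0, 0, -0.7, 0, 0, 0, 0.35],
  [0, 0, -0.76, 0, 0, 0, 0.35],
])

```text
time_s: 13.75
tool_pos: [0.47, 0.2847, 0.1631]
tool_rot: [-179.9, 0.3, -131.4]
force: [0.8, -0.3, -5.5]
grip_width: 0.0399
grasp_force: 40.0
```

Request:
apply_moves([
  [0.342, -0.542, 0, 0, 0, 0.798, 0.35],
  [0.342, -0.542, 0, 0, 0, 0.798, 0.35],
  [0.342, -0.542, 0, 0, 0, 0.798, 0.35],
  [0.342, -0.542, 0, 0, 0, 0.798, 0.35],
  [0.342, -0.542, 0, 0, 0, 0.798, 0.35],
  [0.342, -0.542, 0, 0, 0, 0.798, 0.35],
  [0.342, -0.542, 0, 0, 0, 0.798, 0.35],
  [0.342, -0.542, 0, 0, 0, 0.798, 0.35],
  [0.342, -0.542, 0, 0, 0, 0.798, 0.35],
])

```text
time_s: 14.65
tool_pos: [0.5035, 0.1598, 0.1577]
tool_rot: [-179.9, -0.2, 160.0]
force: [0.1, -0.5, -4.3]
grip_width: 0.0394
grasp_force: 40.0
```

Request:
apply_moves([
  [-0.481, -0.517, 0, 0, 0, 0.791, 0.35],
  [-0.481, -0.517, 0, 0, 0, 0.791, 0.35],
  [-0.481, -0.517, 0, 0, 0, 0.791, 0.35],
  [-0.481, -0.517, 0, 0, 0, 0.791, 0.35],
  [-0.481, -0.517, 0, 0, 0, 0.791, 0.35],
  [-0.481, -0.517, 0, 0, 0, 0.791, 0.35],
  [-0.481, -0.517, 0, 0, 0, 0.791, 0.35],
  [-0.481, -0.517, 0, 0, 0, 0.791, 0.35],
  [-0.481, -0.517, 0, 0, 0, 0.791, 0.35],
])

```text
time_s: 15.55
tool_pos: [0.559, 0.0301, 0.1583]
tool_rot: [-179.8, -0.0, 92.2]
force: [-0.5, 0.2, -6.0]
grip_width: 0.0398
grasp_force: 40.0
```

Request:
apply_moves([
  [-0.998, 0.251, 0, 0, 0, 0.791, 0.35],
  [-0.998, 0.251, 0, 0, 0, 0.791, 0.35],
  [-0.998, 0.251, 0, 0, 0, 0.791, 0.35],
  [-0.998, 0.251, 0, 0, 0, 0.791, 0.35],
  [-0.998, 0.251, 0, 0, 0, 0.791, 0.35],
  [-0.998, 0.251, 0, 0, 0, 0.791, 0.35],
  [-0.998, 0.251, 0, 0, 0, 0.791, 0.35],
  [-0.998, 0.251, 0, 0, 0, 0.791, 0.35],
  [-0.998, 0.251, 0, 0, 0, 0.791, 0.35],
  [-0.998, 0.251, 0.15, 0, 0, 0.791, 0.35],
  [-0.998, 0.251, 0.3, 0, 0, 0.791, 0.35],
  [-0.998, 0.251, 0.41, 0, 0, 0.791, 0.35],
  [-0.998, 0.251, 0.41, 0, 0, 0.791, 0.35],
  [-0.998, 0.251, 0.41, 0, 0, 0.791, 0.35],
  [-0.998, 0.251, 0.41, 0, 0, 0.791, 0.35],
])

```text
time_s: 17.05
tool_pos: [0.6185, -0.1678, 0.0797]
tool_rot: [179.9, -0.1, 24.2]
force: [0.3, 0.2, -4.7]
grip_width: 0.0398
grasp_force: 40.0
```

```bash
python3 plan.py; python3 - <<'E'
from fit import *
for n in('scene','top'): snap(n,n+'2.png')
hm={}
for n in('scene','top'):
    r=masks_of(n,'gauge'); print(n,[(np.round(a['location']),round(a['conf'],2),int(a['pixels'].sum())) for a in r[:2]])
    c=proj(n,np.array([[.5075,-.2165,.09],[.5366,-.2036,.09],[.617,-.1677,.09]])); print(np.round(c,1))
    i=cv2.imread(f'pics/{n}2.png'); u,v=c[1].astype(int); cv2.imwrite(f'pics/{n}2c.png',cv2.resize(i[v-50:v+50,u-66:u+67],None,fx=6,fy=6,interpolation=cv2.INTER_CUBIC)); print('crop origin',u-66,v-50)
E
```

```text
t 17.05 pos [ 618.5 -167.8   79.7] rot [ 1.799e+02 -1.300e-01  2.417e+01] q7 -58.1 F [ 0.3  0.2 -4.7] grip 39.8 40.0
scene [(array([250., 199.]), 0.84, 488)]
[[258.1 163.4]
 [256.5 170.4]
 [251.9 191.6]]
crop origin 190 120
top [(array([389., 207.]), 0.66, 144)]
[[404.  228.6]
 [398.4 217.7]
 [383.  188. ]]
crop origin 332 167
```

View pics/scene2c.png

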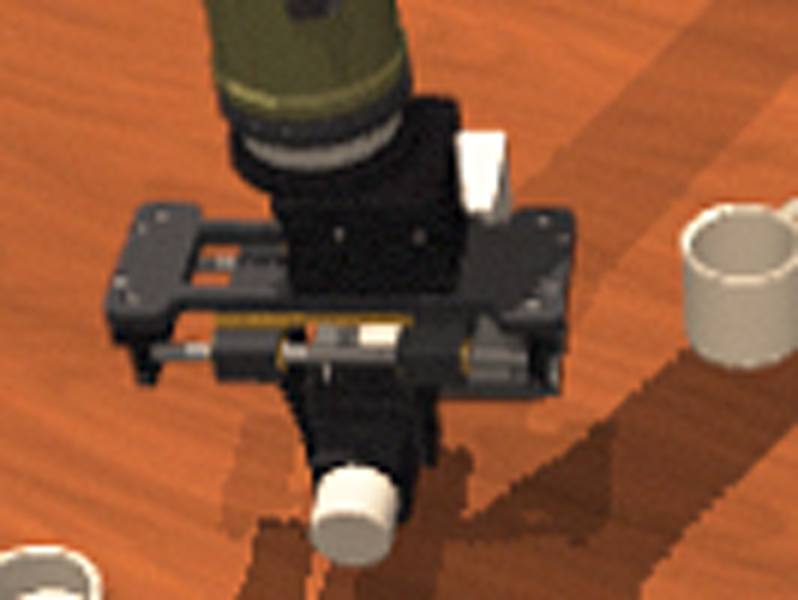

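View pics/top2c.png

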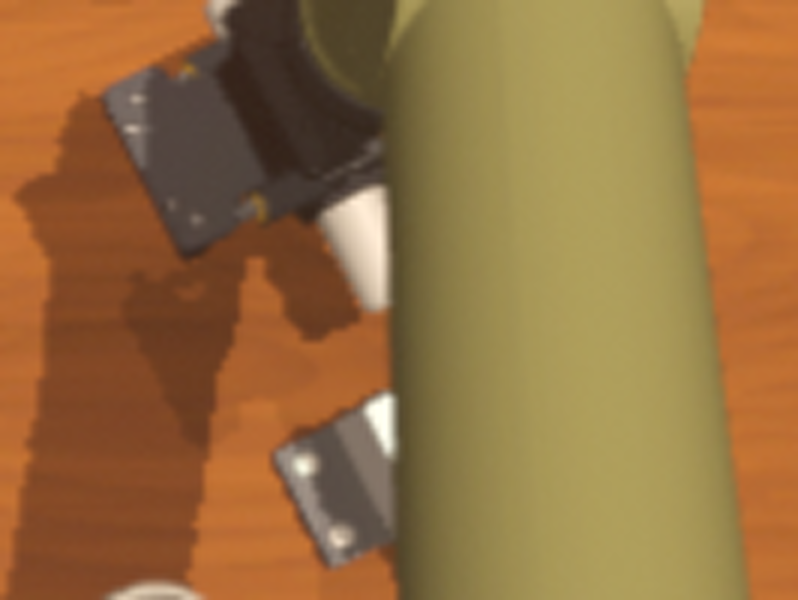

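The scene crop shows the no-go plug's end face at (352,535), with the housing hidden behind the gripper. The top crop shows the go plug (355,250) lined up parallel to the housing, with its flange at (335,480). I'll compare the plug's predicted silhouette with the picture to get the camera bias against the robot.

```bash
python3 - <<'E'
from fit import *
from scipy.optimize import minimize
yaw=np.radians(24.17); base=np.array([.6185,-.1678,.0797+.012]); 
im=cv2.imread('pics/scene2.png').astype(int)
m=((im.min(2)>85)&((im.max(2)-im.min(2))<70)).astype(np.uint8)
sub=np.zeros_like(m); sub[195:216,238:262]=m[195:216,238:262]; print(sub.sum())
part=[cylx(18,-66,-40.5)]
def cost(v):
    r=render('scene',part,base[0]+v[0]*np.cos(yaw+np.pi/2),base[1]+v[0]*np.sin(yaw+np.pi/2),yaw+np.pi,base[2]+v[1]) # gauge x = -tool x
    return 1-np.minimum(r,sub).sum()/np.maximum(r,sub).sum()
print(cost([0,0]))
r=minimize(cost,[0,0],method='Nelder-Mead',options=dict(initial_simplex=[[0,0],[.004,0],[0,.004]],xatol=1e-4)); print('lateral(+90deg left), up mm',r.x*1e3,r.fun)
# housing yaw/pose from top edge of initial image: top-face white corners
im=cv2.imread('pics/top0.png'); w=(im.min(2)>165).astype(np.uint8); w2=np.zeros_like(w); w2[210:265,385:440]=w[210:265,385:440]
c=max(cv2.findContours(w2,0,2)[0],key=cv2.contourArea); rr=cv2.minAreaRect(c); b=cv2.boxPoints(rr); print(rr)
P=atz('top',b,.124)*1e3; print(np.round(P,1))
for i in range(4):
    d=P[(i+1)%4]-P[i]; print(round(np.linalg.norm(d),1),round(np.degrees(np.arctan2(d[1],d[0])),1))
# mouth circle and face in scene
im=cv2.imread('pics/scene0.png'); cv2.imwrite('pics/hs.png',cv2.resize(im[135:190,230:290],None,fx=10,fy=10,interpolation=cv2.INTER_CUBIC))
print(proj('scene',[[.5075,-.2165,.09]]))
E
```

```text
193
0.1029037845008659
lateral(+90deg left), up mm [0.63788605 0.92297745] 0.09162837236881105
((412.50006103515625, 238.00003051757812), (24.59674835205078, 33.09380340576172), 63.43495178222656)
[[ 490.  -177.9  124. ]
 [ 525.7 -255.4  124. ]
 [ 469.3 -279.2  124. ]
 [ 434.3 -202.2  124. ]]
85.3 -65.3
61.2 -157.1
84.6 114.4
60.8 23.6
[[258.07346731 163.3764965 ]]
```

View pics/hs.png

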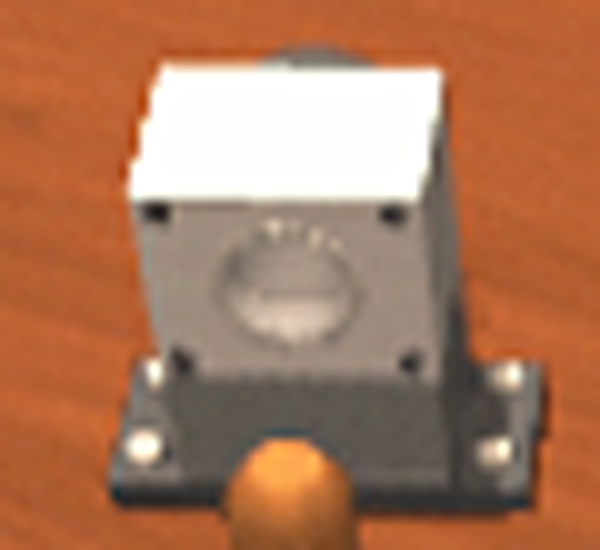

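The scene crop shows the bore centred at (289,283), which is image pixel (258.5,162.9). That is within 0.5 px of the fit and the bias matches the gauge's. So mouth ≈ (507.7, -216.5), yaw 24.

Request:
apply_moves([
  [-0.05, -0.003, 0, 0, 0, 0, 0.35],
  [-0.08, -0.003, 0, 0, 0, 0, 0.35],
  [-0.08, -0.003, 0, 0, 0, 0, 0.35],
  [-0.08, -0.003, 0, 0, 0, 0, 0.35],
  [-0.08, -0.003, 0, 0, 0, 0, 0.35],
  [-0.08, -0.003, 0, 0, 0, 0, 0.35],
])

```text
time_s: 17.85
tool_pos: [0.6025, -0.1733, 0.078]
tool_rot: [180.0, -0.0, 24.1]
force: [0.4, -0.5, -6.4]
grip_width: 0.0401
grasp_force: 40.0
```

```bash
cat > rel.py <<'E'
from h import *
o=env.get_obs(); p=np.array(o['tool_pos'])*1e3-[507.7,-216.5,90]; a=np.radians(24)
ex=np.array([np.cos(a),np.sin(a)]); ey=np.array([-ex[1],ex[0]])
f=np.array(o['force'])
print('t',round(o['time_s'],2),'out',round(p[:2]@ex,2),'lat',round(p[:2]@ey,2),'axis dz',round(p[2]+12.1,2),'rot',np.round(o['tool_rot'],2),'F out/lat/up',np.round([f[:2]@ex,f[:2]@ey,f[2]],1),'T',np.round(o['wrist_torque'],2),'q7',round(o['qpos'][6],1))
E
python3 rel.py; python3 rel.py
```

```text
t 17.85 out 104.21 lat 0.94 axis dz 0.07 rot [ 1.800e+02 -1.000e-02  2.406e+01] F out/lat/up [ 0.2 -0.6 -6.4] T [ 0.01 -0.06 -0.05] q7 -57.2
t 17.85 out 104.21 lat 0.94 axis dz 0.07 rot [ 1.800e+02 -1.000e-02  2.406e+01] F out/lat/up [ 0.2 -0.6 -6.4] T [ 0.01 -0.06 -0.05] q7 -57.2
```

Request:
apply_moves([
  [-0.03, 0.0035, 0, 0, 0, 0, 0.35],
  [-0.06, 0.0035, 0, 0, 0, 0, 0.35],
  [-0.075, 0.0035, 0, 0, 0, 0, 0.35],
  [-0.085, 0.0035, 0, 0, 0, 0, 0.35],
  [-0.092, 0.0035, 0, 0, 0, 0, 0.35],
  [-0.1, 0.0035, 0, 0, 0, 0, 0.35],
  [-0.106, 0.0035, 0, 0, 0, 0, 0.35],
  [-0.106, 0.0035, 0, 0, 0, 0, 0.35],
])

```text
time_s: 18.65
tool_pos: [0.5831, -0.1829, 0.078]
tool_rot: [180.0, 0.0, 24.0]
force: [0.5, -0.3, -5.3]
grip_width: 0.0396
grasp_force: 40.0
```

```bash
python3 rel.py
```

```text
t 18.65 out 82.58 lat 0.03 axis dz 0.06 rot [179.99   0.    24.04] F out/lat/up [ 0.4 -0.5 -5.3] T [ 0.   -0.03  0.01] q7 -55.7
```

Request:
apply_moves([
  [-0.012, 0, 0, 0, 0, 0, 0.35],
  [-0.024, 0, 0, 0, 0, 0, 0.35],
  [-0.036, 0, 0, 0, 0, 0, 0.35],
  [-0.048, 0, 0, 0, 0, 0, 0.35],
  [-0.06, 0, 0, 0, 0, 0, 0.35],
  [-0.06, 0, 0, 0, 0, 0, 0.35],
])

```text
time_s: 19.25
tool_pos: [0.5718, -0.1881, 0.0779]
tool_rot: [180.0, 0.0, 24.0]
force: [-0.2, 0.2, -5.2]
grip_width: 0.0399
grasp_force: 40.0
```

```bash
python3 rel.py
```

```text
t 19.25 out 70.14 lat -0.14 axis dz 0.04 rot [1.7999e+02 2.0000e-02 2.4010e+01] F out/lat/up [-0.1  0.2 -5.2] T [ 0.04 -0.03 -0.04] q7 -54.8
```

Request:
apply_moves([
  [-0.02, 0, 0, 0, 0, 0, 0.35],
  [-0.04, 0, 0, 0, 0, 0, 0.35],
  [-0.06, 0, 0, 0, 0, 0, 0.35],
  [-0.08, 0, 0, 0, 0, 0, 0.35],
  [-0.1, 0, 0, 0, 0, 0, 0.35],
  [-0.12, 0, 0, 0, 0, 0, 0.35],
  [-0.135, 0, 0, 0, 0, 0, 0.35],
  [-0.145, 0, 0, 0, 0, 0, 0.35],
  [-0.145, 0, 0, 0, 0, 0, 0.35],
])

```text
time_s: 20.15
tool_pos: [0.5455, -0.1998, 0.078]
tool_rot: [180.0, 0.0, 24.0]
force: [0.7, 0.3, -4.8]
grip_width: 0.0398
grasp_force: 40.0
```

```bash
python3 rel.py
```

```text
t 20.15 out 41.32 lat -0.07 axis dz 0.05 rot [1.7999e+02 1.0000e-02 2.4020e+01] F out/lat/up [ 0.8  0.  -4.8] T [ 0.01 -0.03  0.03] q7 -52.5
```

Advancing in small steps until the shoulder makes contact.

Request:
apply_moves([
  [-0.004, 0, 0, 0, 0, 0, 0.35],
  [-0.008, 0, 0, 0, 0, 0, 0.35],
  [-0.012, 0, 0, 0, 0, 0, 0.35],
  [-0.015, 0, 0, 0, 0, 0, 0.35],
  [-0.015, 0, 0, 0, 0, 0, 0.35],
])

```text
time_s: 20.65
tool_pos: [0.543, -0.2008, 0.0779]
tool_rot: [180.0, 0.0, 24.0]
force: [-0.8, -0.3, -4.1]
grip_width: 0.0399
grasp_force: 40.0
```

```bash
python3 rel.py
```

```text
t 20.65 out 38.61 lat 0.03 axis dz 0.02 rot [1.800e+02 1.000e-02 2.404e+01] F out/lat/up [-0.8  0.  -4.1] T [0.04 0.   0.07] q7 -52.2
```

Request:
apply_moves([
  [-0.004, 0, 0, 0, 0, 0, 0.35],
  [-0.008, 0, 0, 0, 0, 0, 0.35],
  [-0.01, 0, 0, 0, 0, 0, 0.35],
  [-0.01, 0, 0, 0, 0, 0, 0.35],
])

```text
time_s: 21.05
tool_pos: [0.5428, -0.2008, 0.0781]
tool_rot: [179.9, -0.2, 24.1]
force: [5.4, 2.0, -8.4]
grip_width: 0.0396
grasp_force: 40.0
```

```bash
python3 rel.py
```

```text
t 21.05 out 38.44 lat 0.12 axis dz 0.23 rot [ 1.7995e+02 -1.7000e-01  2.4100e+01] F out/lat/up [ 5.7 -0.4 -8.4] T [ 0.29 -1.14  0.04] q7 -52.1
```

The shoulder is home with 5.7 N of contact. I'll hold, draw the gauge out, lift and turn it round.

Request:
apply_moves([
  [0, 0, 0, 0, 0, 0, 0.35],
  [0, 0, 0, 0, 0, 0, 0.35],
  [0.01, 0, 0, 0, 0, 0, 0.35],
  [0.04, 0, 0, 0, 0, 0, 0.35],
  [0.08, 0, 0, 0, 0, 0, 0.35],
  [0.14, 0, 0, 0, 0, 0, 0.35],
  [0.2, 0, 0, 0, 0, 0, 0.35],
  [0.26, 0, 0, 0, 0, 0, 0.35],
  [0.34, 0, 0, 0, 0, 0, 0.35],
  [0.42, 0, 0, 0, 0, 0, 0.35],
  [0.47, 0, 0, 0, 0, 0, 0.35],
  [0.47, 0, 0, 0, 0, 0, 0.35],
  [0.47, 0, -0.2, 0, 0, 0, 0.35],
  [0.47, 0, -0.3, 0, 0, 0, 0.35],
  [0.47, 0, -0.3, 0, 0, 0, 0.35],
])

```text
time_s: 22.55
tool_pos: [0.6291, -0.1643, 0.1419]
tool_rot: [179.7, -0.3, 24.0]
force: [0.8, -0.1, -5.2]
grip_width: 0.0399
grasp_force: 40.0
```

Request:
apply_moves([
  [0, 0, 0, 0, 0, -0.7, 0.35],
  [0, 0, 0, 0, 0, -0.7, 0.35],
  [0, 0, 0, 0, 0, -0.7, 0.35],
  [0, 0, 0, 0, 0, -0.7, 0.35],
  [0, 0, 0, 0, 0, -0.7, 0.35],
  [0, 0, 0, 0, 0, -0.7, 0.35],
  [0, 0, 0, 0, 0, -0.7, 0.35],
  [0, 0, 0, 0, 0, -0.7, 0.35],
])

```text
time_s: 23.35
tool_pos: [0.6255, -0.1636, 0.1359]
tool_rot: [-179.8, -0.0, 84.2]
force: [0.6, -0.4, -5.2]
grip_width: 0.0395
grasp_force: 40.0
```

Request:
apply_moves([
  [0, 0, 0, 0, 0, -0.7, 0.35],
  [0, 0, 0, 0, 0, -0.7, 0.35],
  [0, 0, 0, 0, 0, -0.7, 0.35],
  [0, 0, 0, 0, 0, -0.7, 0.35],
  [0, 0, 0, 0, 0, -0.7, 0.35],
  [0, 0, 0, 0, 0, -0.7, 0.35],
  [0, 0, 0, 0, 0, -0.7, 0.35],
  [0, 0, 0, 0, 0, -0.7, 0.35],
])

```text
time_s: 24.15
tool_pos: [0.6261, -0.1636, 0.1367]
tool_rot: [-180.0, -0.1, 144.2]
force: [0.4, -0.0, -5.3]
grip_width: 0.0399
grasp_force: 40.0
```

Request:
apply_moves([
  [0, 0, 0, 0, 0, -0.694, 0.35],
  [0, 0, 0, 0, 0, -0.694, 0.35],
  [0, 0, 0, 0, 0, -0.694, 0.35],
  [0, 0, 0, 0, 0, -0.694, 0.35],
  [0, 0, 0, 0, 0, -0.694, 0.35],
  [0, 0, 0, 0, 0, -0.694, 0.35],
  [0, 0, 0, 0, 0, -0.694, 0.35],
  [0, 0, 0, 0, 0, -0.694, 0.35],
  [0, 0, 0.15, 0, 0, -0.694, 0.35],
  [0, 0, 0.25, 0, 0, -0.694, 0.35],
  [0, 0, 0.3, 0, 0, -0.694, 0.35],
  [0, 0, 0.3, 0, 0, -0.694, 0.35],
  [0, 0, 0.3, 0, 0, -0.694, 0.35],
  [0, 0, 0.3, 0, 0, -0.694, 0.35],
])

```text
time_s: 25.55
tool_pos: [0.6281, -0.1633, 0.0794]
tool_rot: [-179.9, 0.1, -156.1]
force: [-0.1, -0.5, -4.5]
grip_width: 0.0397
grasp_force: 40.0
```

```bash
python3 rel.py
```

```text
t 25.55 out 131.68 lat -0.36 axis dz 1.53 rot [-1.7991e+02  1.1000e-01 -1.5607e+02] F out/lat/up [-0.3 -0.4 -4.5] T [ 0.13 -0.1   0.04] q7 110.0
```

Request:
apply_moves([
  [0.06, 0, 0, 0, 0, 0, 0.35],
  [0.12, 0, 0, 0, 0, 0, 0.35],
  [0.18, 0, 0, 0, 0, 0, 0.35],
  [0.23, 0, 0, 0, 0, 0, 0.35],
  [0.265, 0, 0, 0, 0, 0, 0.35],
  [0.285, 0, 0, 0, 0, 0, 0.35],
  [0.285, 0, 0, 0, 0, 0, 0.35],
  [0.285, 0, 0, 0, 0, 0, 0.35],
  [0.285, 0, 0, 0, 0, 0, 0.35],
])

```text
time_s: 26.45
tool_pos: [0.5755, -0.1859, 0.078]
tool_rot: [180.0, 0.0, -156.0]
force: [0.0, -0.1, -5.1]
grip_width: 0.0396
grasp_force: 40.0
```

```bash
python3 rel.py
```

```text
t 26.45 out 74.39 lat 0.36 axis dz 0.15 rot [ 1.8000e+02  4.0000e-02 -1.5595e+02] F out/lat/up [-0.1 -0.1 -5.1] T [ 0.11 -0.03  0.03] q7 114.3
```

Request:
apply_moves([
  [0.015, 0, 0, 0, 0, 0, 0.35],
  [0.025, 0, 0, 0, 0, 0, 0.35],
  [0.03, 0, 0, 0, 0, 0, 0.35],
  [0.034, 0, 0, 0, 0, 0, 0.35],
  [0.038, 0, 0, 0, 0, 0, 0.35],
  [0.04, 0, 0, 0, 0, 0, 0.35],
  [0.04, 0, 0, 0, 0, 0, 0.35],
])

```text
time_s: 27.15
tool_pos: [0.5683, -0.1894, 0.0781]
tool_rot: [-180.0, 0.1, -156.0]
force: [3.0, 0.1, -6.0]
grip_width: 0.0397
grasp_force: 40.0
```

```bash
python3 rel.py
```

```text
t 27.15 out 66.35 lat 0.12 axis dz 0.19 rot [-1.7998e+02  7.0000e-02 -1.5597e+02] F out/lat/up [ 2.7 -1.2 -6. ] T [ 0.31 -0.59  0.06] q7 115.0
```

Request:
apply_moves([
  [0.004, 0, 0, 0, 0, 0, 0.35],
  [0.008, 0, 0, 0, 0, 0, 0.35],
  [0.01, 0, 0, 0, 0, 0, 0.35],
  [0.01, 0, 0, 0, 0, 0, 0.35],
  [0.01, 0, 0, 0, 0, 0, 0.35],
  [0.01, 0, 0, 0, 0, 0, 0.35],
])

```text
time_s: 27.75
tool_pos: [0.5682, -0.1893, 0.0785]
tool_rot: [-179.9, 0.3, -155.9]
force: [7.0, 2.2, -8.8]
grip_width: 0.0396
grasp_force: 40.0
```

```bash
python3 rel.py
```

```text
t 27.75 out 66.33 lat 0.21 axis dz 0.58 rot [-179.94    0.29 -155.92] F out/lat/up [ 7.3 -0.8 -8.8] T [ 0.59 -1.67  0.06] q7 115.2
```

```bash
python3 plan.py 640,-157,140,204 637,0,160,137 631.5,147.6,160,71 631.5,147.6,29,71; python3 - <<'E'
from fit import *
from scipy.optimize import minimize
for n,uv0,z in (('jar',[289,140],.06),('syrup',[215,156],.06)):
  for c,uv in (('top',uv0),('scene',[312,277] if n=='jar' else [395,284])):
    for z in(.05,.1):
        P=atz(c,uv,z)[0]; d=P[:2]-[.6315,.1476]; a=np.radians(71); print(n,c,z,np.round(P*1e3),'tool x/y',np.round([d@[np.cos(a),np.sin(a)]*1e3,d@[np.sin(a),-np.cos(a)]*1e3]))
E
```

```text
t 27.75 pos [ 568.2 -189.3   78.5] rot [-179.94    0.29 -155.92] q7 115.2 F [ 7.   2.2 -8.8] grip 39.6 40.0
640,-157,140,204 [-0.3952, 0.0008, -0.3056] [-0.0007, 0.0033, 0.001] rows 2
637,0,160,137 [-0.3056, 0.7232, -0.1] [-0.0, -0.0, 0.7796] rows 8
631.5,147.6,160,71 [0.5234, 0.521, 0.0] [-0.0, -0.0, 0.7679] rows 8
631.5,147.6,29,71 [0.0, -0.0, 0.655] [0.0, 0.0, 0.0] rows 3
jar top 0.05 [769.  81.  50.] tool x/y [-18. 152.]
jar top 0.1 [752.  79. 100.] tool x/y [-26. 137.]
jar scene 0.05 [768.  88.  50.] tool x/y [-12. 148.]
jar scene 0.1 [798. 103. 100.] tool x/y [ 12. 172.]
syrup top 0.05 [728. 288.  50.] tool x/y [164.  45.]
syrup top 0.1 [713. 276. 100.] tool x/y [148.  35.]
syrup scene 0.05 [704. 269.  50.] tool x/y [138.  29.]
syrup scene 0.1 [738. 272. 100.] tool x/y [153.  60.]
```

Request:
apply_moves([
  [0, 0, 0, 0, 0, 0, 0.35],
  [0, 0, 0, 0, 0, 0, 0.35],
  [-0.02, 0, 0, 0, 0, 0, 0.35],
  [-0.08, 0, 0, 0, 0, 0, 0.35],
  [-0.2, 0, 0, 0, 0, 0, 0.35],
  [-0.34, 0, 0, 0, 0, 0, 0.35],
  [-0.34, 0, -0.2, 0, 0, 0, 0.35],
  [-0.34, 0, -0.4, 0, 0, 0, 0.35],
  [-0.34, 0, -0.4, 0, 0, 0, 0.35],
  [-0.34, 0, -0.4, 0, 0, 0, 0.35],
])

```text
time_s: 28.75
tool_pos: [0.6285, -0.1627, 0.1585]
tool_rot: [-179.9, 0.0, -156.0]
force: [-0.3, 0.8, -6.7]
grip_width: 0.0397
grasp_force: 40.0
```

```bash
python3 plan.py 637,0,160,137 631.5,147.6,160,71 631.5,147.6,30,71
```

```text
t 28.75 pos [ 628.5 -162.7  158.5] rot [-1.7994e+02  2.0000e-02 -1.5599e+02] q7 112.1 F [-0.3  0.8 -6.7] grip 39.7 40.0
637,0,160,137 [-0.3698, 0.7259, -0.0081] [-0.0005, 0.0006, 0.7797] rows 8
631.5,147.6,160,71 [0.5234, 0.521, 0.0] [-0.0, -0.0, 0.7679] rows 8
631.5,147.6,30,71 [0.0, -0.0, 0.65] [0.0, 0.0, 0.0] rows 3
```

Request:
apply_moves([
  [-0.37, 0.726, -0.008, 0, 0, 0.78, 0.35],
  [-0.37, 0.726, -0.008, 0, 0, 0.78, 0.35],
  [-0.37, 0.726, -0.008, 0, 0, 0.78, 0.35],
  [-0.37, 0.726, -0.008, 0, 0, 0.78, 0.35],
  [-0.37, 0.726, -0.008, 0, 0, 0.78, 0.35],
  [-0.37, 0.726, -0.008, 0, 0, 0.78, 0.35],
  [-0.37, 0.726, -0.008, 0, 0, 0.78, 0.35],
  [-0.37, 0.726, -0.008, 0, 0, 0.78, 0.35],
  [-0.37, 0.726, -0.008, 0, 0, 0.78, 0.35],
])

```text
time_s: 29.65
tool_pos: [0.635, -0.0005, 0.1571]
tool_rot: [-179.8, -0.2, 136.9]
force: [-1.1, -0.2, -5.1]
grip_width: 0.0394
grasp_force: 40.0
```

Request:
apply_moves([
  [0.523, 0.521, 0, 0, 0, 0.768, 0.35],
  [0.523, 0.521, 0, 0, 0, 0.768, 0.35],
  [0.523, 0.521, 0, 0, 0, 0.768, 0.35],
  [0.523, 0.521, 0, 0, 0, 0.768, 0.35],
  [0.523, 0.521, 0, 0, 0, 0.768, 0.35],
  [0.523, 0.521, 0, 0, 0, 0.768, 0.35],
  [0.523, 0.521, 0, 0, 0, 0.768, 0.35],
  [0.523, 0.521, 0, 0, 0, 0.768, 0.35],
  [0.523, 0.521, 0, 0, 0, 0.768, 0.35],
  [0.523, 0.521, 0.2, 0, 0, 0.768, 0.35],
  [0.523, 0.521, 0.35, 0, 0, 0.768, 0.35],
  [0.523, 0.521, 0.4, 0, 0, 0.768, 0.35],
  [0.523, 0.521, 0.4, 0, 0, 0.768, 0.35],
  [0.523, 0.521, 0.4, 0, 0, 0.768, 0.35],
  [0.523, 0.521, 0.4, 0, 0, 0.768, 0.35],
])

```text
time_s: 31.15
tool_pos: [0.6326, 0.148, 0.0817]
tool_rot: [179.8, -0.1, 71.0]
force: [0.0, 0.5, -5.5]
grip_width: 0.0396
grasp_force: 40.0
```

```bash
python3 plan.py 631.5,147.6,29,71; python3 - <<'E'
import cv2; from h import *
snap('scene','s3.png'); i=cv2.imread('pics/s3.png'); cv2.imwrite('pics/s3c.png',cv2.resize(i[195:295,290:423],None,fx=6,fy=6,interpolation=cv2.INTER_CUBIC))
E
```

```text
t 31.15 pos [632.6 148.   81.7] rot [ 1.7983e+02 -1.1000e-01  7.1020e+01] q7 -44.0 F [ 0.   0.5 -5.5] grip 39.6 40.0
631.5,147.6,29,71 [-0.0042, -0.0055, 0.2634] [0.002, -0.0013, 0.0002] rows 2
```

View pics/s3c.png

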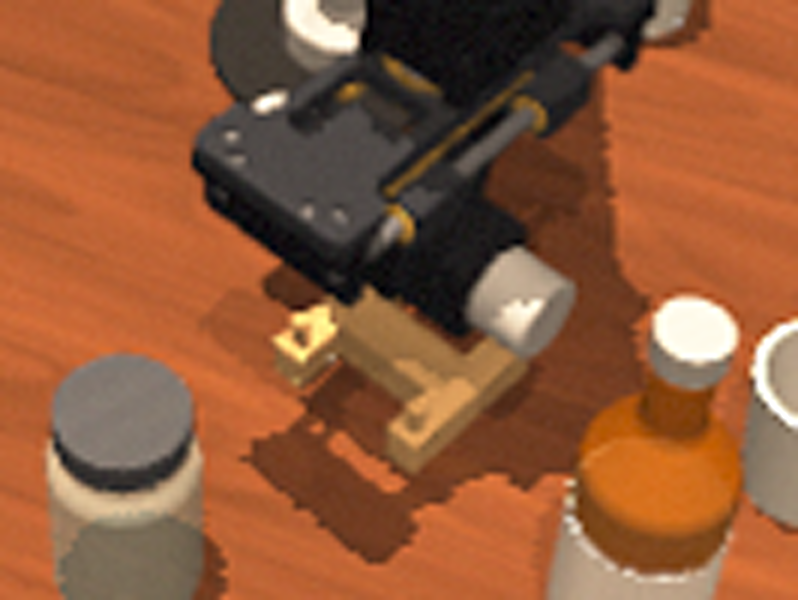

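The gauge hangs aligned above the rest, no-go end at (520,305), rest posts at (305,330) and (412,415). The jar and bottle are clear, so I'll lower it.

Request:
apply_moves([
  [0, 0, 0.06, 0, 0, 0, 0.35],
  [0, 0, 0.12, 0, 0, 0, 0.35],
  [0, 0, 0.18, 0, 0, 0, 0.35],
  [0, 0, 0.21, 0, 0, 0, 0.35],
  [0, 0, 0.235, 0, 0, 0, 0.35],
  [0, 0, 0.25, 0, 0, 0, 0.35],
  [0, 0, 0.25, 0, 0, 0, 0.35],
  [0, 0, 0.25, 0, 0, 0, 0.35],
])

```text
time_s: 32.0
tool_pos: [0.6314, 0.1476, 0.0299]
tool_rot: [180.0, -0.0, 71.0]
force: [0.5, -0.5, -5.1]
grip_width: 0.0398
grasp_force: 40.0
```

```bash
python3 plan.py 631.5,147.6,28,71
```

```text
t 32.0 pos [631.4 147.6  29.9] rot [ 1.7997e+02 -2.0000e-02  7.0970e+01] q7 -45.2 F [ 0.5 -0.5 -5.1] grip 39.8 40.0
631.5,147.6,28,71 [0.0001, 0.0003, 0.0093] [0.0004, -0.0002, -0.0004] rows 1
```

Request:
apply_moves([
  [0, 0, 0.005, 0, 0, 0, 0.35],
  [0, 0, 0.01, 0, 0, 0, 0.35],
  [0, 0, 0.01, 0, 0, 0, 0.35],
  [0, 0, 0.01, 0, 0, 0, 0.7],
  [0, 0, 0.01, 0, 0, 0, 0.7],
  [0, 0, 0.01, 0, 0, 0, 0.7],
  [0, 0, 0.01, 0, 0, 0, 0.7],
  [0, 0, 0.01, 0, 0, 0, 0.7],
  [0, 0, -0.1, 0, 0, 0, 0.7],
  [0, 0, -0.25, 0, 0, 0, 0.7],
  [0, 0, -0.4, 0, 0, 0, 0.7],
  [0, 0, -0.6, 0, 0, 0, 0.7],
  [0, 0, -0.8, 0, 0, 0, 0.7],
  [0, 0, -0.95, 0, 0, 0, 0.7],
  [0, 0, -0.95, 0, 0, 0, 0.7],
])

```text
time_s: 33.5
tool_pos: [0.6337, 0.1486, 0.2255]
tool_rot: [179.5, -0.3, 71.0]
force: [0.2, 1.4, -0.1]
grip_width: 0.0609
grasp_force: 0.0
```

Request:
apply_moves([
  [-0.2, -0.2, 0, 0, 0, 0, 0.7],
  [-0.4, -0.4, 0, 0, 0, 0, 0.7],
  [-0.6, -0.5, 0, 0, 0, 0, 0.7],
  [-0.6, -0.5, 0, 0, 0, 0, 0.7],
  [-0.6, -0.5, 0, 0, 0, 0, 0.7],
  [-0.6, -0.5, 0, 0, 0, 0, 0.7],
])

```text
time_s: 34.1
tool_pos: [0.4982, 0.0674, 0.2197]
tool_rot: [180.0, -0.0, 71.0]
force: [1.4, 0.6, 0.7]
grip_width: 0.061
grasp_force: 0.0
```

```bash
python3 plan.py; python3 - <<'E'
from fit import *
snap('scene','s4.png'); snap('top','t4.png'); i=cv2.imread('pics/s4.png'); cv2.imwrite('pics/s4c.png',cv2.resize(i[150:300,240:440],None,fx=4,fy=4,interpolation=cv2.INTER_CUBIC))
for k,g,z in(('gauge',(.632,.1485,1.24+np.pi),.02),('tamper',(.459,.048,0),.006)):
    for n in('scene','top'):
        r=masks_of(n,k)
        if r: b=fit(k,{n:r[0]['pixels'].astype(float)},g,z=z); print(k,n,round(r[0]['conf'],2),np.round(b.x[:2]*1e3,1),round(np.degrees(b.x[2]),1),round(b.fun,3))
E
```

```text
t 34.1 pos [498.2  67.4 219.7] rot [ 1.7995e+02 -5.0000e-02  7.0990e+01] q7 -30.3 F [1.4 0.6 0.7] grip 61.0 0.0
gauge scene 0.91 [629.7 148.5] 250.9 0.093
tamper scene 0.98 [456.5  47.8] 16.7 0.086
tamper top 0.2 [459.  48.] 0.0 1.0
```

View pics/s4c.png

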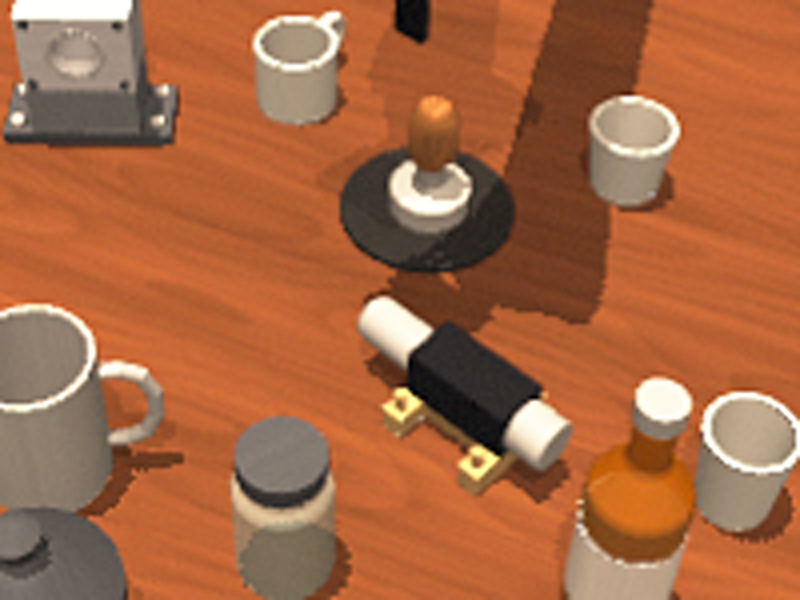

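The gauge lies flat between the posts (470,390) and central to within about 2 mm. The tamper stands on the mat (430,190), the cups haven't moved, and the gripper is clear, so I'm handing in.

```bash
python3 -c "
from cell import env
print(env.sign_off())"
```

```text
the job is handed in; nothing more can be done
None
```

The job is handed in at about 34 s; no verdict was returned. The tamper is upright on the mat, the go end went fully home, the no-go end was refused at about 7 N, and the gauge lies central on its rest with the bystanders unmoved in the final picture.

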